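Slide the long steel mending plate off the slab's edge and put it in the tray

TASK

Two thin steel mending plates lie flat on the dark stone slab, too thin to pick up there. Slide the longer one straight towards the robot until a good part of it sticks out past the slab's front edge, take it by its two long sides where it sticks out, and lay it flat inside the grey parts tray. Leave the shorter plate lying where it is.

Things in the scene. Friction and masses are not known exactly. Their poses are not given: they have to be found in the camera images.
- long_strap_centre (a point): Centre of the longer mending plate: a flat loose steel strip with rounded ends (end radius 20), 180 long, 40 wide, 3 thick, about 165 g, with six small screw holes marked on it. It lies flat on the slab. Point at mid-thickness; x along its length, y across its width, z up.
- short_strap_centre (a point): Centre of the shorter mending plate: the same kind of loose steel strip, 110 long, 40 wide, 3 thick, with four screw holes; lies on the same slab, beside the longer one (on either side). Point at mid-thickness; x along its length, y across its width. To be left alone.
- slab_edge (a point): Middle of the top front edge (facing the robot) of the fixed dark stone slab: 240 deep (x), 260 wide (y), top 50 above the table, free space in front. x points inward over the slab, away from the robot; y along the edge; z up. Its top is polished: the plates slide easily (friction 0.25; a fingertip pressed on a plate at 5 to 15 N drags it). Two loose nuts (22 wide, 11 high) lie between the plates towards its back.
- tray: Fixed shallow open grey tray standing on the table to the robot's right of the slab: 240 long (x) by 130 wide (y) outside, 22 high, walls 4 thick, inner floor about 4 above the table. Origin at the centre of its underside; x along its length, z up.

How it is judged:
By the outcome, as a careful person would: the job done as asked, in the order asked, and still so for the second after the job is handed in, with the robot touching nothing.
It also fails if it takes over 61 s, if anything falls off the work surface, if the arm or the gripper's body presses on something with over 40 N, if the wrist force passes 120 N, or if a joint passes its speed limit or range.

ROBOT

A 7-joint arm with a two-finger parallel gripper is mounted at the origin on a cart in front of the work surface, level with it; the furniture and walls round the work are solid. World frame = base frame: x ahead of the robot, y to its left, z up, the work surface at z = 0. Lengths are in m, angles in rad, forces in N, time in s.
With the tool pointing down it reaches from about 0.35 to 0.9 m from the base axis. Payload 7.2 kg.
Tool frame: the origin (TCP) lies at the very end of the fingers, on their centre line; the grasp point (between the pads) lies 19 mm behind it (manip.tcp_to_grasp is the distance from the TCP to the grasp point, in m); z points along the fingers, y is the line along which they close (so a half turn about z gives the same grasp; the last joint's range is limited). The gripper opens to 85 mm and grips with 20 to 120 N. Pads are 22 mm wide; open, the fingers measure 114 mm over their backs; the gripper's body (76 mm by 85 mm) begins 54 mm behind the grasp point. The pads swing forward as they close: fully open they stand 13 mm farther back than shut.
Start: joints at [-0.068, 0.411, -0.013, 1.596, 0.006, 1.134, -0.082], TCP at [0.625, -0, 0.231] pointing down, gripper open.
Joint ranges: [-2.95, 2.95], [-0.29, 1.99], [-1.47, 1.44], [0.14, 2.54], [-1.03, 4.17], [0.13, 1.85], [-2.86, 2.86]. Speed limits (rad/s): [2.39, 2.39, 3.01, 3.01, 3.14, 3.14, 3.14].

INTERFACE

Orientations are given as a 3x3 rotation matrix whose columns are the frame's x, y, z axes.
In Python, from rig import manip gives the robot as it stands.
- The arm moves only by the tool step_arm, never from a script. Its argument "increments" is a list of rows, each an object of numbers: "x", "y", "z": the shift along the tool's x, y, z normalised to -1 to 1, where 1 is 5 cm; "ax", "ay", "az": the turn, a rotation vector about the tool's x, y, z normalised to -1 to 1, where 1 is 60 degrees; "fingers": the opening, from 0 (shut) to 1 (fully open). In form: [{"x": .., "y": .., "z": .., "ax": .., "ay": .., "az": .., "fingers": ..}, ...]. A call has 1 to 20 rows; each row shifts and turns the commanded pose from where the row before left it, along the tool's axes as they then stand; what a row does not reach is not made up. A row lasts 1/10 s, in which the tool goes at most 50 mm and 8.59 degrees, less where a joint would pass 70% of its speed; a pose out of reach is approached as far as the arm can. A call with a number of a shift or a turn outside -1 to 1 is refused whole. A call with a gripper value outside its range is refused whole. The fingers move at their own pace and stop on an object; the grip force is fixed at half the most. Time passes only in rows, so rows that do not move let the fingers close. It gives the time, the measured TCP pose, the force, the opening and the grip force at its end, in the units of the state.
- manip.get_obs(): the state, without advancing time (a new reading comes with each control period).
- manip.grab_frame(name): name is "scene" or "side" or "wrist"; returns (picture, depth): 384x512x3 uint8, blue, green, red; 384x512 float32, m along the optical axis (not along the pixel's ray), 0 where there is no reading.
- manip.camera_params(name): a dict with "fx", "fy", "cx", "cy" (pixels), "dist_coeffs" ([k1, k2, p1, p2, k3] as OpenCV has them; the pictures are not rectified), "rvec" (rotation vector, rad) and "tvec" (3), from world to camera coordinates, as OpenCV has them. Camera axes: x right, y down, z forward; pixel columns grow to the right and rows downward; lengths in m; the calibration is good to about 2 mm. A picture is of the moment at which its call begins: read the wrist's pose just before it. camera_params takes no time and is no camera call; for the wrist camera it gives the pose at the moment of the call.
- manip.close_job(): hands the job in; it is judged then, once.
Trained networks look in the newest picture that a camera, given by its name, has taken for a name from the list of things; names that differ only in an ending like _2 or _b are one class to them, and where a whole thing is asked for, a point or a joint stands for the part that bears it (a point fixed in the world has none). Each returns a list of dicts, best first, with "conf" (0 to 1); they miss things now and then, are a little off and sometimes report something else, mostly with a low value. They report only what shows in the picture. A call takes as long as a camera call.
- manip.cut_out(camera, label): "pixels" (384x512 bool, what is visible of it) and "rect" ([centre column, centre row, width, height] in pixels, round what is visible of it).
The state is a dict: "time_s": time; "joint_pos": joint angles; "qd": joint speeds; "joint_torque": joint torques, N m; "tool_pos": TCP position; "tool_rot": TCP orientation; "wrist_force": force on the tool from outside, world axes, zero at the start; "ft_torque": the same for the moment, N m; "grip_width": finger opening in m; "finger_force": force on a finger pad.
Only numpy, scipy, OpenCV 4.12 (cv2) and the standard library are available. Lean on these libraries where they do the work, as an engineer would, in place of code of your own. Each camera call takes 0.05 s, during which the arm holds its last target. There are 200 camera calls.

## Working session

There is one attempt and no reset: what is moved stays moved. The work goes in short steps, Python scripts to look and compute and a tool call to move; the robot and the scene stay as the last step left them, time stands still between calls to the robot, and variables do not carry over. Pictures are saved under pics/ and viewed, at most 10 in all, crops included, and the job is handed in when it is done.

Besides the shell and the picture viewer there is one more tool, called after ">>>" by a JSON object that holds its "fn" and its "kwargs". step_arm: Moves the arm, as the interface text tells. Its arguments: {"type":"object","properties":{"increments":{"type":"array"}},"required":["increments"]}

```bash
mkdir -p pics
cat > h.py <<'E'
import numpy as np, cv2
from rig import manip
def cam(n):
    p=manip.camera_params(n);K=np.array([[p['fx'],0,p['cx']],[0,p['fy'],p['cy']],[0,0,1.]])
    return K,np.array(p['dist_coeffs'],float),cv2.Rodrigues(np.array(p['rvec'],float))[0],np.array(p['tvec'],float).ravel()
def world(c,uv,d):
    K,D,R,t=c;n=cv2.undistortPoints(np.array(uv,float).reshape(-1,1,2),K,D).reshape(-1,2)
    return (np.c_[n,np.ones(len(n))]*np.array(d).reshape(-1,1)-t)@R
def plane(c,uv,z):
    K,D,R,t=c;n=cv2.undistortPoints(np.array(uv,float).reshape(-1,1,2),K,D).reshape(-1,2)
    r=np.c_[n,np.ones(len(n))]@R;o=-R.T@t
    return o+r*((z-o[2])/r[:,2])[:,None]
def look(cn,names,z=None):
    c=cam(cn);img,dep=manip.grab_frame(cn);out={}
    for n in names:
        for r in manip.cut_out(cn,n)[:2]:
            v,u=np.nonzero(r['pixels']&(dep>0))
            P=world(c,np.c_[u,v],dep[v,u]);zm=np.median(P[:,2])
            Q=plane(c,np.c_[u,v],zm if z is None else z)
            (cx,cy),(w,h),a=cv2.minAreaRect(Q[:,:2].astype(np.float32))
            if w<h:w,h,a=h,w,a-90
            a=(a+90)%180-90
            print(cn,n,round(r['conf'],2),'rect px',np.round(r['rect']),'z',zm.round(4),'c',round(cx,4),round(cy,4),'size',round(w,3),round(h,3),'ang',round(a,1))
            out.setdefault(n,Q)
    return c,img,dep,out
E
python3 - <<'E'
from h import *
ims=[]
for n in ['scene','side','wrist']:
    c,img,dep,o=look(n,['long_strap_centre','short_strap_centre','tray','slab_edge']);ims.append(img)
    print(n,'campos',(-c[2].T@c[3]).round(3))
cv2.imwrite('pics/a.png',cv2.resize(np.vstack([np.hstack(ims[:2]),np.hstack([ims[2],ims[2]*0])]),(800,600)))
s=manip.get_obs();print(s['time_s'],s['tool_pos'],np.round(s['tool_rot'],3),s['wrist_force'])
E
```

```text
scene long_strap_centre 0.72 rect px [264. 191.  65.  26.] z 0.0538 c 0.6239 0.076 size 0.176 0.045 ang -7.9
scene short_strap_centre 0.74 rect px [229. 175.  33.  14.] z 0.0539 c 0.6055 0.192 size 0.103 0.04 ang 5.6
scene tray 0.75 rect px [315. 233.  77.  45.] z 0.0059 c 0.6322 -0.0572 size 0.212 0.072 ang -7.3
scene slab_edge 0.63 rect px [252. 195. 141.  92.] z 0.0504 c 0.6133 0.1156 size 0.294 0.273 ang -86.2
scene campos [ 0.096 -0.472  0.533]
side long_strap_centre 0.74 rect px [267. 178.  81.  15.] z 0.0521 c 0.628 0.0758 size 0.176 0.044 ang -7.6
side short_strap_centre 0.63 rect px [259. 152.  45.  11.] z 0.052 c 0.6101 0.1925 size 0.108 0.046 ang -0.9
side tray 0.89 rect px [274. 258.  88.  64.] z 0.0037 c 0.6385 -0.1161 size 0.173 0.158 ang 10.0
side slab_edge 0.6 rect px [274. 176. 116.  79.] z 0.0488 c 0.633 0.1107 size 0.309 0.238 ang -86.3
side campos [ 0.599 -0.724  0.599]
wrist long_strap_centre 0.96 rect px [253. 110. 156.  54.] z 0.0527 c 0.6266 0.0762 size 0.178 0.041 ang -7.3
wrist long_strap_centre 0.22 rect px [234. 251. 173. 105.] z 0.0041 c 0.597 -0.1377 size 0.252 0.147 ang 10.1
wrist short_strap_centre 0.63 rect px [238.  11. 103.  20.] z 0.0525 c 0.6074 0.1808 size 0.112 0.021 ang -0.3
wrist tray 0.78 rect px [233. 252. 171. 106.] z 0.0041 c 0.5961 -0.1366 size 0.25 0.145 ang 10.3
wrist slab_edge 0.79 rect px [253.  90. 217. 180.] z 0.0497 c 0.6317 0.1027 size 0.238 0.2 ang 4.2
wrist campos [0.625 0.066 0.374]
0.75 [ 6.25001950e-01 -8.95558292e-06  2.31316404e-01] [[-0.  1.  0.]
 [ 1.  0. -0.]
 [-0.  0. -1.]] [-0.40847949 -0.28046781  0.16892816]
```

View pics/a.png

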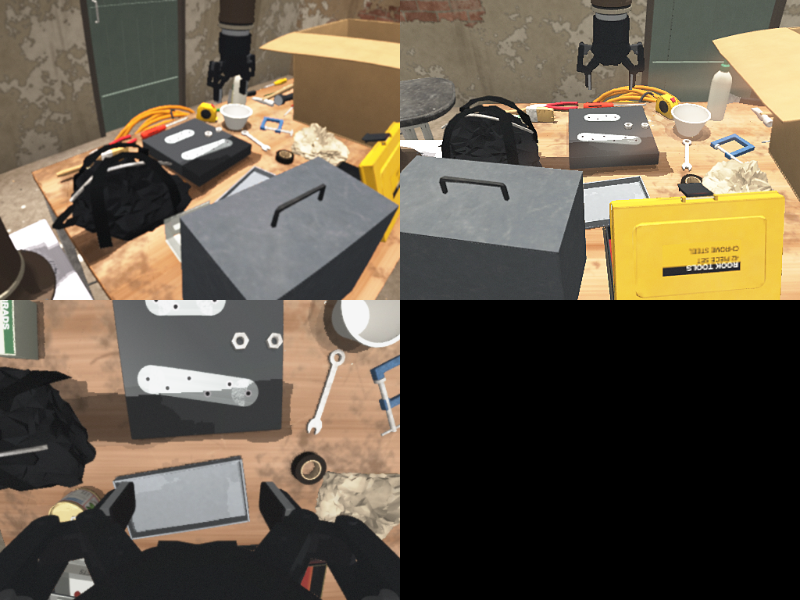

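The wrist view (bottom left, right = +x, up = +y) shows the long plate at (197,385), the short one at (185,305), and nuts at (240,340) and (275,340). The tray is at (182,497), and a black bag stands at (40,420) in front of the slab. Next I'll measure obstacle heights and the slab edge.

Run:
```python
from h import *
H=np.full((16,22),-1.)  # x .24-.88, y -.5..+.38
P=[]
for n in ['scene','side','wrist']:
    c=cam(n);img,dep=manip.grab_frame(n);v,u=np.nonzero(dep>0)
    p=world(c,np.c_[u,v],dep[v,u])
    if n=='wrist':
        m=v<330; p=p[m]; 
        m=p[:,2]<0.15; p=p[m]; W=p
    else:
        m=~((np.hypot(p[:,0]-.625,p[:,1])<.16)&(p[:,2]>.15));p=p[m]
    P.append(p)
P=np.vstack(P)
xs=np.arange(.24,.88,.04);ys=np.arange(-.5,.38,.04)
print('y\\x   '+' '.join('%4d'%round(x*1000+20) for x in xs))
for y in ys[::-1]:
    row=[]
    for x in xs:
        m=(P[:,0]>=x)&(P[:,0]<x+.04)&(P[:,1]>=y)&(P[:,1]<y+.04)
        row.append('%4d'%(np.percentile(P[m,2],97)*1000) if m.sum()>4 else '   .')
    print('%5d '%round(y*1000+20)+' '.join(row))
S=W[(W[:,2]>.042)&(W[:,2]<.058)&(W[:,0]>.45)&(W[:,0]<.78)&(W[:,1]>-.05)]
for y in np.arange(0,.2,.02):
    s=S[(abs(S[:,1]-y)<.004)]
    if len(s):print('y',y.round(2),'xmin',np.percentile(s[:,0],1).round(4),'xmax',s[:,0].max().round(4))
```

```text
y\x    260  300  340  380  420  460  500  540  580  620  660  700  740  780  820  860
  360    0    0    0   11   12   12   12   10    .    .    0    1   15    1   13    .
  320    0    0    0    .   12   12   13   28   30   29   25   19   19   50   65   64
  280   34   35   45   51   50   24    0    .    .   50   51   52   51    0   64   66
  240    0    .   43   50   49   46   52   52   52   52   52   52   51    0   65   64
  200   -1    .   51    0    0   -1   51   53   54   54   54   51   51   -1   64   18
  160    .    .   51    0   -1   -1   51   51   53   53   53   60   59   -1   64   64
  120    0  138   51   91   42   -1   51   52   52   51   59   60   59    0   -1   64
   80  178  185  184  174  140   -1   50   54   54   54   54   54   51    0   -1  317
   40  174  175  181  174  125   -1   50   51   51   52   53   53   51    0    5  324
    0  173  167  173  169  140   93   48   51   51   51   51   50   50    0    5  331
  -40  148  144  143  151  111   91    0    0    0    5   22   21    0    0   18  339
  -80   99  103   93  118   96   21   22   22   22   22   10   22   
[... 482 characters left out ...]
4  234  234  233   68    .    .  238  239  376  379
 -360  235  235  234  235  265  264  234  234  226  235  235  235  244  240  378  380
 -400  235  234  234  234  234  234  234  234    .  213  212  210  206  201  195  185
 -440    .    .    .  232  233  234  234  234    0  137  141  138  133  128  122  116
 -480    .    .    .    .    .    .    .    0    0    0    0    0    0    0    .    .
y 0.0 xmin 0.5204 xmax 0.6594
y 0.02 xmin 0.5212 xmax 0.7563
y 0.04 xmin 0.5187 xmax 0.7558
y 0.06 xmin 0.5186 xmax 0.7542
y 0.08 xmin 0.517 xmax 0.7532
y 0.1 xmin 0.515 xmax 0.7527
y 0.12 xmin 0.5145 xmax 0.7496
y 0.14 xmin 0.5124 xmax 0.749
y 0.16 xmin 0.5116 xmax 0.7482
y 0.18 xmin 0.5095 xmax 0.7462
```

Run:
```python
from h import *
P=[]
for n in ['scene','side','wrist']:
    c=cam(n);img,dep=manip.grab_frame(n);v,u=np.nonzero(dep>0)
    p=world(c,np.c_[u,v],dep[v,u])
    if n=='wrist': p=p[(v<330)&(p[:,2]<.19)]
    else: p=p[~((np.hypot(p[:,0]-.625,p[:,1])<.16)&(p[:,2]>.15))]
    P.append(p)
P=np.vstack(P)
for y in np.arange(-.05,.16,.02):
    r=[]
    for z in (.02,.06,.1,.13,.16):
        s=P[(abs(P[:,1]-y)<.01)&(P[:,2]>z)&(P[:,2]<.22)&(P[:,0]<.505)&(P[:,0]>.3)]
        r.append(s[:,0].max().round(3) if len(s) else None)
    print(y.round(2),r)
# tray: wall tops
img,dep=manip.grab_frame('wrist');c=cam('wrist');v,u=np.nonzero(dep>0);p=world(c,np.c_[u,v],dep[v,u])
t=p[(p[:,2]>.017)&(p[:,2]<.026)&(p[:,0]>.45)&(p[:,0]<.74)&(p[:,1]>-.24)&(p[:,1]<-.03)]
r=cv2.minAreaRect(t[:,:2].astype(np.float32));print(r,len(t)); print(cv2.boxPoints(r))
```

```text
-0.05 [np.float64(0.453), np.float64(0.453), np.float64(0.43), np.float64(0.399), None]
-0.03 [np.float64(0.451), np.float64(0.45), np.float64(0.424), np.float64(0.397), None]
-0.01 [np.float64(0.449), np.float64(0.446), np.float64(0.434), np.float64(0.43), np.float64(0.388)]
0.01 [np.float64(0.443), np.float64(0.443), np.float64(0.436), np.float64(0.43), np.float64(0.384)]
0.03 [np.float64(0.432), np.float64(0.432), np.float64(0.428), np.float64(0.402), np.float64(0.372)]
0.05 [np.float64(0.427), np.float64(0.427), np.float64(0.416), np.float64(0.411), np.float64(0.396)]
0.07 [np.float64(0.42), np.float64(0.42), np.float64(0.419), np.float64(0.416), np.float64(0.388)]
0.09 [np.float64(0.425), np.float64(0.424), np.float64(0.413), np.float64(0.357), np.float64(0.357)]
0.11 [np.float64(0.408), np.float64(0.403), None, None, None]
0.13 [np.float64(0.353), None, None, None, None]
0.15 [np.float64(0.356), None, None, None, None]
((0.5976030230522156, -0.13146613538265228), (0.23993025720119476, 0.13214464485645294), 10.384140968322754) 1493
[[ 0.46769345 -0.08809933]
 [ 0.49151206 -0.21807963]
 [ 0.7275126  -0.17483294]
 [ 0.703694   -0.04485264]]
```

The measurements agree with the given sizes: slab top 0.051, edge x ≈ 0.517 with yaw ~3.8°, long plate centre (0.627, 0.076) with yaw -7.3°, and tray centre (0.598, -0.1315) with yaw 10.4°. I'll move above the plate, turned to its axis, with the fingers shut.

>>> {"fn": "step_arm", "kwargs": {"increments": [{"x": 0.5, "fingers": 0}, {"x": 0.5, "fingers": 0}, {"x": 0.52, "fingers": 0}, {"az": 0.14, "z": 0.3, "fingers": 0}, {"az": 0.14, "z": 0.3, "fingers": 0}, {"az": 0.14, "z": 0.3, "fingers": 0}, {"az": 0.14, "z": 0.3, "fingers": 0}, {"az": 0.14, "z": 0.3, "fingers": 0}, {"az": 0.14, "z": 0.3, "fingers": 0}, {"az": 0.14, "z": 0.3, "fingers": 0}, {"az": 0.14, "z": 0.3, "fingers": 0}, {"az": 0.14, "fingers": 0}, {"az": 0.14, "fingers": 0}, {"az": 0.14, "fingers": 0}, {"az": 0.08, "fingers": 0}, {"fingers": 0}, {"fingers": 0}]}}

```text
schema error: expected keys x, y, z, ax, ay, az, fingers
```

>>> {"fn": "step_arm", "kwargs": {"increments": [{"x": 0.5, "y": 0, "z": 0, "ax": 0, "ay": 0, "az": 0, "fingers": 0}, {"x": 0.5, "y": 0, "z": 0, "ax": 0, "ay": 0, "az": 0, "fingers": 0}, {"x": 0.52, "y": 0, "z": 0, "ax": 0, "ay": 0, "az": 0, "fingers": 0}, {"x": 0, "y": 0, "z": 0.3, "ax": 0, "ay": 0, "az": 0.14, "fingers": 0}, {"x": 0, "y": 0, "z": 0.3, "ax": 0, "ay": 0, "az": 0.14, "fingers": 0}, {"x": 0, "y": 0, "z": 0.3, "ax": 0, "ay": 0, "az": 0.14, "fingers": 0}, {"x": 0, "y": 0, "z": 0.3, "ax": 0, "ay": 0, "az": 0.14, "fingers": 0}, {"x": 0, "y": 0, "z": 0.3, "ax": 0, "ay": 0, "az": 0.14, "fingers": 0}, {"x": 0, "y": 0, "z": 0.3, "ax": 0, "ay": 0, "az": 0.14, "fingers": 0}, {"x": 0, "y": 0, "z": 0.3, "ax": 0, "ay": 0, "az": 0.14, "fingers": 0}, {"x": 0, "y": 0, "z": 0.3, "ax": 0, "ay": 0, "az": 0.14, "fingers": 0}, {"x": 0, "y": 0, "z": 0, "ax": 0, "ay": 0, "az": 0.14, "fingers": 0}, {"x": 0, "y": 0, "z": 0, "ax": 0, "ay": 0, "az": 0.14, "fingers": 0}, {"x": 0, "y": 0, "z": 0, "ax": 0, "ay": 0, "az": 0.14, "fingers": 0}, {"x": 0, "y": 0, "z": 0, "ax": 0, "ay": 0, "az": 0.08, "fingers": 0}, {"x": 0, "y": 0, "z": 0, "ax": 0, "ay": 0, "az": 0, "fingers": 0}, {"x": 0, "y": 0, "z": 0, "ax": 0, "ay": 0, "az": 0, "fingers": 0}]}}

```text
time_s: 2.8
tool_pos: [0.625, 0.0762, 0.1113]
tool_rot: [[0.992, -0.122, -0.0], [-0.122, -0.992, -0.0], [-0.0, 0.0, -1.0]]
wrist_force: [0.2, 0.2, 0.8]
grip_width: 0.0
finger_force: 0.0
```

>>> {"fn": "step_arm", "kwargs": {"increments": [{"x": 0, "y": 0, "z": 0.4, "ax": 0, "ay": 0, "az": 0, "fingers": 0}, {"x": 0, "y": 0, "z": 0.4, "ax": 0, "ay": 0, "az": 0, "fingers": 0}, {"x": 0, "y": 0, "z": 0.24, "ax": 0, "ay": 0, "az": 0, "fingers": 0}, {"x": 0, "y": 0, "z": 0, "ax": 0, "ay": 0, "az": 0, "fingers": 0}, {"x": 0, "y": 0, "z": 0.04, "ax": 0, "ay": 0, "az": 0, "fingers": 0}, {"x": 0, "y": 0, "z": 0.03, "ax": 0, "ay": 0, "az": 0, "fingers": 0}, {"x": 0, "y": 0, "z": 0, "ax": 0, "ay": 0, "az": 0, "fingers": 0}]}}

```text
time_s: 3.5
tool_pos: [0.6254, 0.076, 0.0564]
tool_rot: [[0.992, -0.125, 0.001], [-0.125, -0.992, 0.0], [0.001, -0.0, -1.0]]
wrist_force: [0.1, 0.3, 0.7]
grip_width: -0.0002
finger_force: 0.0
```

>>> {"fn": "step_arm", "kwargs": {"increments": [{"x": 0, "y": 0, "z": 0.03, "ax": 0, "ay": 0, "az": 0, "fingers": 0}, {"x": 0, "y": 0, "z": 0.03, "ax": 0, "ay": 0, "az": 0, "fingers": 0}, {"x": 0, "y": 0, "z": 0.02, "ax": 0, "ay": 0, "az": 0, "fingers": 0}, {"x": 0, "y": 0, "z": 0, "ax": 0, "ay": 0, "az": 0, "fingers": 0}]}}

```text
time_s: 3.9
tool_pos: [0.6254, 0.0761, 0.0532]
tool_rot: [[0.992, -0.125, 0.001], [-0.125, -0.992, 0.001], [0.001, -0.001, -1.0]]
wrist_force: [-3.8, 0.1, 10.6]
grip_width: 0.0002
finger_force: 5.2
```

>>> {"fn": "step_arm", "kwargs": {"increments": [{"x": -0.12, "y": 0.015, "z": 0, "ax": 0, "ay": 0, "az": 0, "fingers": 0}, {"x": -0.12, "y": 0.015, "z": 0, "ax": 0, "ay": 0, "az": 0, "fingers": 0}, {"x": -0.12, "y": 0.015, "z": 0, "ax": 0, "ay": 0, "az": 0, "fingers": 0}, {"x": 0, "y": 0, "z": 0, "ax": 0, "ay": 0, "az": 0, "fingers": 0}]}}

```text
time_s: 4.3
tool_pos: [0.6077, 0.0762, 0.0532]
tool_rot: [[0.992, -0.125, 0.003], [-0.125, -0.992, 0.001], [0.003, -0.001, -1.0]]
wrist_force: [-0.9, 0.2, 7.6]
grip_width: 0.0001
finger_force: 4.0
```

Run:
```python
from h import *
look('wrist',['long_strap_centre','short_strap_centre'],.0535)
look('side',['long_strap_centre'],.0535)
```

```text
wrist long_strap_centre 0.7 rect px [251. 190.  78. 245.] z 0.0528 c 0.6283 0.074 size 0.142 0.04 ang -7.8
wrist short_strap_centre 0.78 rect px [ 61. 240.  91. 142.] z 0.0526 c 0.6161 0.1903 size 0.095 0.043 ang -0.9
side long_strap_centre 0.83 rect px [260. 179.  83.  20.] z 0.052 c 0.6105 0.0745 size 0.178 0.047 ang -8.5
```

The plate follows the finger: it moved 17.5 mm for 17.7 mm of travel. I'll slide it the remaining ~71 mm.

>>> {"fn": "step_arm", "kwargs": {"increments": [{"x": -0.12, "y": 0.015, "z": 0.01, "ax": 0, "ay": 0, "az": 0, "fingers": 0}, {"x": -0.12, "y": 0.015, "z": 0, "ax": 0, "ay": 0, "az": 0, "fingers": 0}, {"x": -0.12, "y": 0.015, "z": 0, "ax": 0, "ay": 0, "az": 0, "fingers": 0}, {"x": -0.12, "y": 0.015, "z": 0, "ax": 0, "ay": 0, "az": 0, "fingers": 0}, {"x": -0.12, "y": 0.015, "z": 0, "ax": 0, "ay": 0, "az": 0, "fingers": 0}, {"x": -0.12, "y": 0.015, "z": 0, "ax": 0, "ay": 0, "az": 0, "fingers": 0}, {"x": 0, "y": 0, "z": 0, "ax": 0, "ay": 0, "az": 0, "fingers": 0}]}}

```text
time_s: 5.25
tool_pos: [0.5722, 0.0763, 0.0531]
tool_rot: [[0.992, -0.125, 0.004], [-0.125, -0.992, 0.001], [0.004, -0.002, -1.0]]
wrist_force: [-0.0, -0.9, 10.4]
grip_width: 0.0002
finger_force: 5.5
```

>>> {"fn": "step_arm", "kwargs": {"increments": [{"x": -0.12, "y": 0.015, "z": 0, "ax": 0, "ay": 0, "az": 0, "fingers": 0}, {"x": -0.12, "y": 0.015, "z": 0, "ax": 0, "ay": 0, "az": 0, "fingers": 0}, {"x": -0.12, "y": 0.015, "z": 0, "ax": 0, "ay": 0, "az": 0, "fingers": 0}, {"x": -0.12, "y": 0.015, "z": 0, "ax": 0, "ay": 0, "az": 0, "fingers": 0}, {"x": -0.12, "y": 0.015, "z": 0, "ax": 0, "ay": 0, "az": 0, "fingers": 0}, {"x": -0.1, "y": 0.012, "z": 0, "ax": 0, "ay": 0, "az": 0, "fingers": 0}, {"x": 0, "y": 0, "z": 0, "ax": 0, "ay": 0, "az": 0, "fingers": 0}]}}

```text
time_s: 5.95
tool_pos: [0.5372, 0.0764, 0.0531]
tool_rot: [[0.992, -0.125, 0.005], [-0.125, -0.992, 0.001], [0.005, -0.002, -1.0]]
wrist_force: [-0.2, -0.1, 12.4]
grip_width: 0.0003
finger_force: 5.7
```

Run:
```python
from h import *
_,i,_,_=look('side',['long_strap_centre','short_strap_centre'],.0535)
_,j,_,_=look('wrist',['long_strap_centre'],.0535)
cv2.imwrite('pics/b.png',cv2.resize(np.hstack([i[100:300,150:350],j[:, :][::1,::1][:200*2:1][:384,:][:384:1][0:384,60:460][:384,:]][:1]),(500,500)) if 0 else i[100:300,150:350].repeat(3,0).repeat(3,1))
```

```text
side long_strap_centre 0.85 rect px [229. 180.  84.  18.] z 0.052 c 0.5399 0.0727 size 0.18 0.047 ang -7.9
side long_strap_centre 0.6 rect px [258. 151.  44.  18.] z 0.052 c 0.61 0.1877 size 0.107 0.051 ang -0.8
side short_strap_centre 0.62 rect px [257. 152.  41.  13.] z 0.0521 c 0.6088 0.1854 size 0.106 0.046 ang -0.9
wrist long_strap_centre 0.91 rect px [250. 190.  80. 246.] z 0.0528 c 0.5579 0.0745 size 0.142 0.04 ang -7.8
```

View pics/b.png

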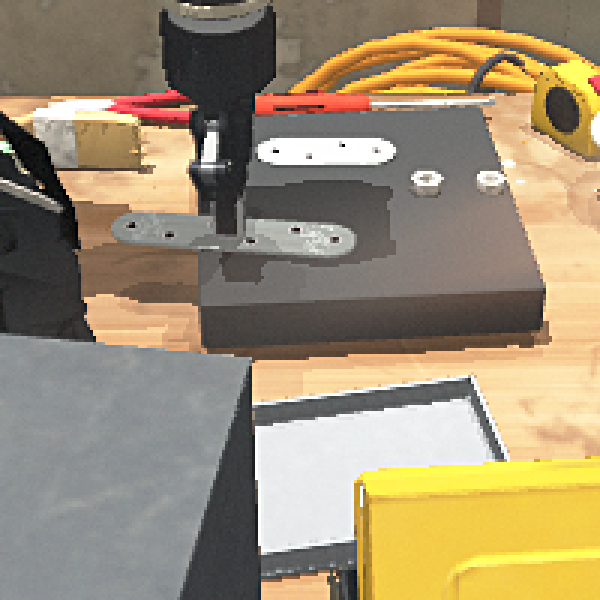

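The side picture shows the plate's front end at (115,228), past the slab's front edge at (200,280). The short plate at (325,152) and the nuts haven't moved. Now I'll lift, open, and move over the overhang.

>>> {"fn": "step_arm", "kwargs": {"increments": [{"x": 0, "y": 0, "z": -0.3, "ax": 0, "ay": 0, "az": 0, "fingers": 0}, {"x": 0, "y": 0, "z": -0.4, "ax": 0, "ay": 0, "az": 0, "fingers": 0.3}, {"x": 0, "y": 0, "z": -0.3, "ax": 0, "ay": 0, "az": 0, "fingers": 0.85}, {"x": -0.33, "y": 0, "z": 0, "ax": 0, "ay": 0, "az": 0, "fingers": 0.85}, {"x": -0.33, "y": 0, "z": 0, "ax": 0, "ay": 0, "az": 0, "fingers": 0.85}, {"x": -0.33, "y": 0.01, "z": 0, "ax": 0, "ay": 0, "az": 0, "fingers": 0.85}, {"x": 0, "y": 0, "z": 0, "ax": 0, "ay": 0, "az": 0, "fingers": 0.85}, {"x": 0, "y": 0, "z": 0, "ax": 0, "ay": 0, "az": 0, "fingers": 0.85}]}}

```text
time_s: 7.0
tool_pos: [0.4867, 0.082, 0.1017]
tool_rot: [[0.992, -0.125, 0.001], [-0.125, -0.992, 0.0], [0.001, -0.001, -1.0]]
wrist_force: [0.6, 0.1, 0.5]
grip_width: 0.0725
finger_force: 0.0
```

Run:
```python
from h import *
_,j,_,_=look('wrist',['long_strap_centre'],.0535)
look('side',['long_strap_centre'],.0535)
look('scene',['long_strap_centre'],.0535)
cv2.imwrite('pics/c.png',j)
```

```text
wrist long_strap_centre 0.56 rect px [250. 128.  62. 254.] z 0.0527 c 0.5388 0.077 size 0.177 0.041 ang -7.6
side long_strap_centre 0.9 rect px [228. 179.  82.  19.] z 0.0521 c 0.5404 0.0739 size 0.178 0.043 ang -8.0
```

View pics/c.png

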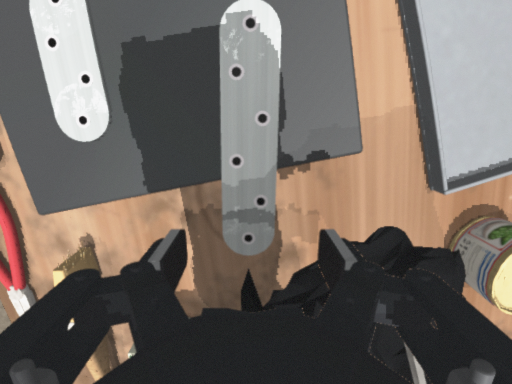

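The wrist view shows the plate vertical at columns 222–280, with its front end at row 255 and the slab edge around row 180. The fingertips straddle it at (165,260) and (340,260), and the bag is below right. Now I'll descend.

>>> {"fn": "step_arm", "kwargs": {"increments": [{"x": 0, "y": 0, "z": 0.3, "ax": 0, "ay": 0, "az": 0, "fingers": 0.85}, {"x": 0, "y": 0, "z": 0.3, "ax": 0, "ay": 0, "az": 0, "fingers": 0.85}, {"x": 0, "y": 0, "z": 0.3, "ax": 0, "ay": 0, "az": 0, "fingers": 0.85}, {"x": 0, "y": 0, "z": 0.2, "ax": 0, "ay": 0, "az": 0, "fingers": 0.85}, {"x": 0, "y": 0, "z": 0.22, "ax": 0, "ay": 0, "az": 0, "fingers": 0.85}, {"x": 0, "y": 0, "z": 0, "ax": 0, "ay": 0, "az": 0, "fingers": 0.85}]}}

```text
time_s: 7.9
tool_pos: [0.4855, 0.0816, 0.0341]
tool_rot: [[0.992, -0.125, -0.002], [-0.125, -0.992, -0.001], [-0.002, 0.001, -1.0]]
wrist_force: [-0.6, -0.2, 0.6]
grip_width: 0.0722
finger_force: 0.0
```

>>> {"fn": "step_arm", "kwargs": {"increments": [{"x": 0, "y": 0, "z": 0, "ax": 0, "ay": 0, "az": 0, "fingers": 0.6}, {"x": 0, "y": 0, "z": 0, "ax": 0, "ay": 0, "az": 0, "fingers": 0.5}, {"x": 0, "y": 0, "z": 0, "ax": 0, "ay": 0, "az": 0, "fingers": 0.3}, {"x": 0, "y": 0, "z": 0, "ax": 0, "ay": 0, "az": 0, "fingers": 0}, {"x": 0, "y": 0, "z": 0, "ax": 0, "ay": 0, "az": 0, "fingers": 0}, {"x": 0, "y": 0, "z": 0, "ax": 0, "ay": 0, "az": 0, "fingers": 0}, {"x": 0, "y": 0, "z": 0, "ax": 0, "ay": 0, "az": 0, "fingers": 0}]}}

```text
time_s: 8.6
tool_pos: [0.4866, 0.0819, 0.0356]
tool_rot: [[0.992, -0.125, 0.001], [-0.125, -0.992, 0.0], [0.001, -0.0, -1.0]]
wrist_force: [0.1, -0.6, 4.5]
grip_width: 0.0375
finger_force: 59.7
```

>>> {"fn": "step_arm", "kwargs": {"increments": [{"x": 0, "y": 0, "z": -0.1, "ax": 0, "ay": 0, "az": 0, "fingers": 0}, {"x": 0, "y": 0, "z": -0.2, "ax": 0, "ay": 0, "az": 0, "fingers": 0}, {"x": 0, "y": 0, "z": -0.3, "ax": 0, "ay": 0, "az": 0, "fingers": 0}, {"x": 0, "y": 0, "z": -0.3, "ax": 0, "ay": 0, "az": 0, "fingers": 0}, {"x": 0, "y": 0, "z": -0.3, "ax": 0, "ay": 0, "az": 0, "fingers": 0}, {"x": 0, "y": 0, "z": -0.2, "ax": 0, "ay": 0, "az": 0, "fingers": 0}, {"x": 0, "y": 0, "z": 0, "ax": 0, "ay": 0, "az": 0, "fingers": 0}]}}

```text
time_s: 9.3
tool_pos: [0.4868, 0.082, 0.1067]
tool_rot: [[0.992, -0.125, 0.002], [-0.125, -0.992, 0.001], [0.002, -0.001, -1.0]]
wrist_force: [0.2, -0.1, -1.7]
grip_width: 0.0383
finger_force: 60.1
```

Run:
```python
from h import *
c,j,d,o=look('wrist',['long_strap_centre'])
r=manip.cut_out('wrist','long_strap_centre')[0]['pixels']&(d>0);v,u=np.nonzero(r);P=world(c,np.c_[u,v],d[v,u]);s=manip.get_obs()
L=(P-s['tool_pos'])@np.array(s['tool_rot'])
for a in np.arange(-.05,.16,.02):
    m=abs(L[:,0]-a)<.01
    if m.sum()>20: print(a.round(2),np.median(L[m],0).round(4))
print(s['tool_pos'],s['wrist_force'])
_,i,_,_=look('side',['long_strap_centre'])
cv2.imwrite('pics/d.png',np.hstack([j,cv2.resize(i[80:272,130:386],(512,384))])[:, :1024][::1] if 0 else cv2.resize(np.hstack([j,cv2.resize(i[80:272,130:386],(512,384))]),(800,300)))
```

```text
wrist long_strap_centre 0.88 rect px [246. 156.  98. 313.] z 0.1224 c 0.5259 0.0774 size 0.154 0.041 ang -6.1
-0.03 [-0.026   0.0006 -0.0187]
-0.01 [-0.0099  0.0001 -0.0184]
0.01 [ 0.0107  0.0001 -0.0181]
0.03 [ 0.0303 -0.0004 -0.0179]
0.05 [ 0.0502 -0.0008 -0.0177]
0.07 [ 0.07   -0.0013 -0.0173]
0.09 [ 0.0902 -0.002  -0.0171]
0.11 [ 0.1089 -0.002  -0.0168]
0.13 [0.1342 0.0282 0.0551]
[0.48565429 0.08183501 0.10484184] [ 0.73354099 -0.4263469  -1.31545082]
side long_strap_centre 0.77 rect px [227. 152.  88.  18.] z 0.1196 c 0.5397 0.0747 size 0.179 0.047 ang -5.9
```

View pics/d.png

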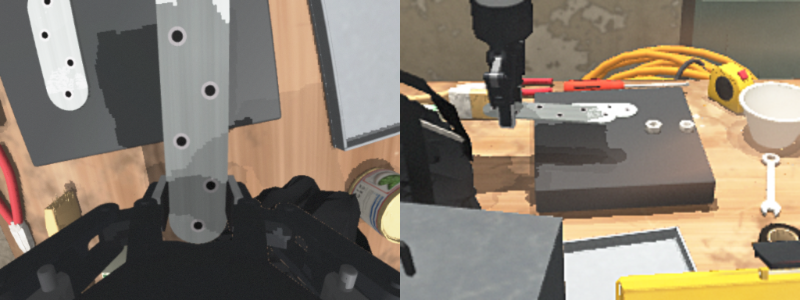

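The plate is held level and straight, with its top 18 mm behind the TCP and its centre 53 mm ahead; the tray shows at top right. Carrying it to the tray now: up and forward first, then right, then turn.

>>> {"fn": "step_arm", "kwargs": {"increments": [{"x": 0.37, "y": -0.05, "z": -0.2, "ax": 0, "ay": 0, "az": 0, "fingers": 0}, {"x": 0.37, "y": -0.05, "z": -0.2, "ax": 0, "ay": 0, "az": 0, "fingers": 0}, {"x": 0.37, "y": -0.05, "z": -0.2, "ax": 0, "ay": 0, "az": 0, "fingers": 0}, {"x": 0.03, "y": 0.2, "z": 0, "ax": 0, "ay": 0, "az": 0, "fingers": 0}, {"x": 0.05, "y": 0.4, "z": 0, "ax": 0, "ay": 0, "az": 0, "fingers": 0}, {"x": 0.05, "y": 0.45, "z": 0, "ax": 0, "ay": 0, "az": 0, "fingers": 0}, {"x": 0.05, "y": 0.45, "z": 0, "ax": 0, "ay": 0, "az": 0, "fingers": 0}, {"x": 0.06, "y": 0.45, "z": 0, "ax": 0, "ay": 0, "az": 0, "fingers": 0}, {"x": 0.06, "y": 0.45, "z": 0, "ax": 0, "ay": 0, "az": 0, "fingers": 0}, {"x": 0.06, "y": 0.45, "z": 0, "ax": 0, "ay": 0, "az": 0, "fingers": 0}, {"x": 0.06, "y": 0.45, "z": 0, "ax": 0, "ay": 0, "az": 0, "fingers": 0}, {"x": 0.05, "y": 0.4, "z": 0, "ax": 0, "ay": 0, "az": 0, "fingers": 0}, {"x": 0.05, "y": 0.3, "z": 0, "ax": 0, "ay": 0, "az": 0, "fingers": 0}, {"x": 0.02, "y": 0.17, "z": 0, "ax": 0, "ay": 0, "az": 0, "fingers": 0}, {"x": 0, "y": 0, "z": 0, "ax": 0, "ay": 0, "az": -0.09, "fingers": 0}, {"x": 0, "y": 0, "z": 0, "ax": 0, "ay": 0, "az": -0.09, "fingers": 0}, {"x": 0, "y": 0, "z": 0, "ax": 0, "ay": 0, "az": -0.09, "fingers": 0}, {"x": 0, "y": 0, "z": 0, "ax": 0, "ay": 0, "az": 0, "fingers": 0}, {"x": 0, "y": 0, "z": 0, "ax": 0, "ay": 0, "az": 0, "fingers": 0}]}}

```text
time_s: 11.45
tool_pos: [0.5427, -0.1276, 0.1351]
tool_rot: [[0.988, 0.154, -0.0], [0.154, -0.988, 0.0], [-0.0, -0.0, -1.0]]
wrist_force: [0.4, 0.8, -0.7]
grip_width: 0.0377
finger_force: 60.2
```

Run:
```python
from h import *
c,j,d,o=look('wrist',['long_strap_centre','tray'])
look('side',['long_strap_centre'])
s=manip.get_obs();print(s['tool_pos'],s['wrist_force'])
cv2.imwrite('pics/e.png',j)
```

```text
wrist long_strap_centre 0.95 rect px [246. 156.  98. 313.] z 0.1506 c 0.5813 -0.1212 size 0.154 0.04 ang 10.1
wrist tray 0.56 rect px [264. 124. 147. 247.] z 0.0042 c 0.5944 -0.1327 size 0.249 0.14 ang 10.3
side long_strap_centre 0.92 rect px [252. 196. 107.  28.] z 0.15 c 0.5959 -0.1189 size 0.178 0.046 ang 9.3
[ 0.54279381 -0.12774275  0.1352161 ] [-0.03892645  0.08780368 -0.26851392]
```

View pics/e.png

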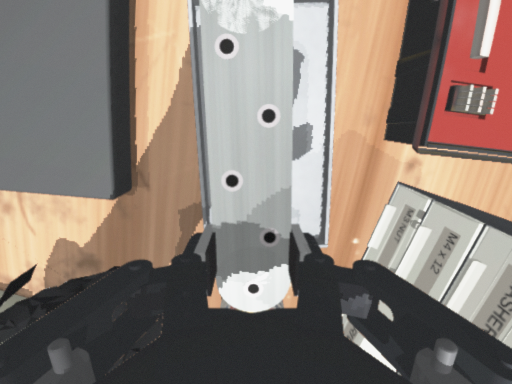

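The wrist view shows the plate (columns 195–295) over the tray (columns 190–335), slightly left of centre. I'll shift 8 mm right and descend.

>>> {"fn": "step_arm", "kwargs": {"increments": [{"x": 0, "y": 0.16, "z": 0.2, "ax": 0, "ay": 0, "az": 0, "fingers": 0}, {"x": 0, "y": 0, "z": 0.4, "ax": 0, "ay": 0, "az": 0, "fingers": 0}, {"x": 0, "y": 0, "z": 0.4, "ax": 0, "ay": 0, "az": 0, "fingers": 0}, {"x": 0, "y": 0, "z": 0.4, "ax": 0, "ay": 0, "az": 0, "fingers": 0}, {"x": 0, "y": 0, "z": 0.4, "ax": 0, "ay": 0, "az": 0, "fingers": 0}, {"x": 0, "y": 0, "z": 0.3, "ax": 0, "ay": 0, "az": 0, "fingers": 0}, {"x": 0, "y": 0, "z": 0.2, "ax": 0, "ay": 0, "az": 0, "fingers": 0}, {"x": 0, "y": 0, "z": 0.1, "ax": 0, "ay": 0, "az": 0, "fingers": 0}, {"x": 0, "y": 0, "z": 0, "ax": 0, "ay": 0, "az": 0, "fingers": 0}]}}

```text
time_s: 12.6
tool_pos: [0.5439, -0.136, 0.0148]
tool_rot: [[0.988, 0.156, -0.001], [0.156, -0.988, -0.0], [-0.001, -0.0, -1.0]]
wrist_force: [-0.6, 0.8, -1.6]
grip_width: 0.0377
finger_force: 60.2
```

>>> {"fn": "step_arm", "kwargs": {"increments": [{"x": 0, "y": 0, "z": 0.08, "ax": 0, "ay": 0, "az": 0, "fingers": 0}, {"x": 0, "y": 0, "z": 0.06, "ax": 0, "ay": 0, "az": 0, "fingers": 0}, {"x": 0, "y": 0, "z": 0.03, "ax": 0, "ay": 0, "az": 0, "fingers": 0}, {"x": 0, "y": 0, "z": 0, "ax": 0, "ay": 0, "az": 0, "fingers": 0}]}}

```text
time_s: 13.0
tool_pos: [0.5441, -0.1358, 0.0069]
tool_rot: [[0.988, 0.156, 0.0], [0.156, -0.988, 0.0], [0.0, -0.0, -1.0]]
wrist_force: [-1.1, 0.8, -1.5]
grip_width: 0.038
finger_force: 60.2
```

>>> {"fn": "step_arm", "kwargs": {"increments": [{"x": 0, "y": 0, "z": 0.04, "ax": 0, "ay": 0, "az": 0, "fingers": 0}, {"x": 0, "y": 0, "z": 0.03, "ax": 0, "ay": 0, "az": 0, "fingers": 0}, {"x": 0, "y": 0, "z": 0, "ax": 0, "ay": 0, "az": 0, "fingers": 0}]}}

```text
time_s: 13.3
tool_pos: [0.544, -0.1358, 0.0032]
tool_rot: [[0.988, 0.156, -0.0], [0.156, -0.988, 0.0], [-0.0, -0.0, -1.0]]
wrist_force: [-0.4, -0.3, -1.9]
grip_width: 0.038
finger_force: 60.2
```

>>> {"fn": "step_arm", "kwargs": {"increments": [{"x": 0, "y": 0, "z": 0.03, "ax": 0, "ay": 0, "az": 0, "fingers": 0}, {"x": 0, "y": 0, "z": 0.02, "ax": 0, "ay": 0, "az": 0, "fingers": 0}, {"x": 0, "y": 0, "z": 0, "ax": 0, "ay": 0, "az": 0, "fingers": 0}]}}

```text
time_s: 13.6
tool_pos: [0.5441, -0.1358, 0.0029]
tool_rot: [[0.988, 0.156, 0.001], [0.156, -0.988, 0.001], [0.001, -0.001, -1.0]]
wrist_force: [-6.7, 3.0, 23.8]
grip_width: 0.0381
finger_force: 73.4
```

Fingertips have reached the tray floor at TCP z 0.003, so the plate is ~14 mm above it. I'll back off and tip the far end down to the floor before releasing.

>>> {"fn": "step_arm", "kwargs": {"increments": [{"x": 0, "y": 0, "z": -0.06, "ax": 0, "ay": 0, "az": 0, "fingers": 0}, {"x": 0, "y": 0, "z": 0, "ax": 0, "ay": -0.03, "az": 0, "fingers": 0}, {"x": 0, "y": 0, "z": 0, "ax": 0, "ay": -0.03, "az": 0, "fingers": 0}, {"x": 0, "y": 0, "z": 0, "ax": 0, "ay": -0.025, "az": 0, "fingers": 0}, {"x": 0, "y": 0, "z": 0, "ax": 0, "ay": 0, "az": 0, "fingers": 0}]}}

```text
time_s: 14.1
tool_pos: [0.5449, -0.1355, 0.0037]
tool_rot: [[0.984, 0.157, -0.088], [0.157, -0.988, -0.014], [-0.089, 0.0, -0.996]]
wrist_force: [0.6, 1.1, 1.4]
grip_width: 0.0377
finger_force: 61.6
```

Far end is down and forces are low. Releasing gently.

>>> {"fn": "step_arm", "kwargs": {"increments": [{"x": 0, "y": 0, "z": 0, "ax": 0, "ay": 0, "az": 0, "fingers": 0.5}, {"x": 0, "y": 0, "z": 0, "ax": 0, "ay": 0, "az": 0, "fingers": 0.58}, {"x": 0, "y": 0, "z": 0, "ax": 0, "ay": 0, "az": 0, "fingers": 0.62}, {"x": 0, "y": 0, "z": 0, "ax": 0, "ay": 0, "az": 0, "fingers": 0.62}, {"x": 0, "y": 0, "z": 0, "ax": 0, "ay": 0, "az": 0, "fingers": 0.62}]}}

```text
time_s: 14.6
tool_pos: [0.544, -0.1359, 0.0039]
tool_rot: [[0.984, 0.156, -0.088], [0.156, -0.988, -0.014], [-0.089, -0.0, -0.996]]
wrist_force: [-0.0, -0.1, -0.8]
grip_width: 0.0529
finger_force: 0.0
```

Run:
```python
from h import *
c,j,d,o=look('wrist',['long_strap_centre'])
c,i,d,o=look('side',['long_strap_centre'])
cv2.imwrite('pics/f.png',cv2.resize(np.hstack([j,cv2.resize(i[130:322,130:386],(512,384))]),(800,300)))
```

```text
wrist long_strap_centre 0.74 rect px [245. 146.  97. 291.] z 0.0068 c 0.5848 -0.1288 size 0.154 0.041 ang 10.6
side long_strap_centre 0.81 rect px [269. 259.  64.  26.] z 0.0061 c 0.6238 -0.1222 size 0.123 0.043 ang 11.2
```

View pics/f.png

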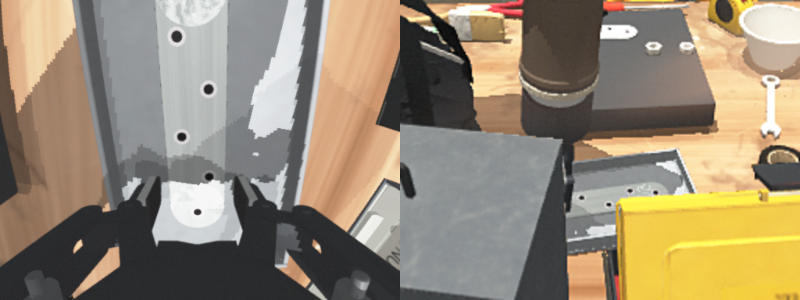

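The plate lies flat in the tray (wrist view, columns 157–228) with its top at z ≈ 0.007, clear of the walls. Now I'll retreat straight up and check.

>>> {"fn": "step_arm", "kwargs": {"increments": [{"x": 0, "y": 0, "z": -0.2, "ax": 0, "ay": 0, "az": 0, "fingers": 0.62}, {"x": 0, "y": 0, "z": -0.4, "ax": 0, "ay": 0, "az": 0, "fingers": 0.62}, {"x": 0, "y": 0, "z": -0.5, "ax": 0, "ay": 0, "az": 0, "fingers": 0.62}, {"x": 0, "y": 0, "z": -0.5, "ax": 0, "ay": 0, "az": 0, "fingers": 0.62}, {"x": 0, "y": 0, "z": -0.5, "ax": 0, "ay": 0, "az": 0, "fingers": 0.62}, {"x": 0, "y": 0, "z": -0.5, "ax": 0, "ay": 0, "az": 0, "fingers": 0.62}, {"x": 0, "y": 0, "z": -0.4, "ax": 0, "ay": 0, "az": 0, "fingers": 0.62}, {"x": 0, "y": 0, "z": 0, "ax": 0, "ay": 0, "az": 0, "fingers": 0.62}, {"x": 0, "y": 0, "z": 0, "ax": 0, "ay": 0, "az": 0, "fingers": 0.62}]}}

```text
time_s: 15.7
tool_pos: [0.5573, -0.1337, 0.1538]
tool_rot: [[0.984, 0.156, -0.087], [0.156, -0.988, -0.014], [-0.088, 0.0, -0.996]]
wrist_force: [0.4, -0.2, -0.1]
grip_width: 0.0528
finger_force: 0.0
```

Run:
```python
from h import *
c,j,d,o=look('wrist',['long_strap_centre','tray'])
look('side',['short_strap_centre'],.0535)
s=manip.get_obs();print(s['tool_pos'],s['wrist_force'],s['time_s'])
cv2.imwrite('pics/g.png',j)
```

```text
wrist long_strap_centre 0.69 rect px [250. 127.  46. 177.] z 0.0068 c 0.5966 -0.1269 size 0.179 0.04 ang 10.6
wrist tray 0.78 rect px [255. 120. 146. 239.] z 0.004 c 0.5952 -0.1322 size 0.253 0.139 ang 10.3
side short_strap_centre 0.53 rect px [265. 150.  31.  11.] z 0.0521 c 0.6244 0.1874 size 0.074 0.042 ang -0.8
[ 0.55663323 -0.13364081  0.15234912] [ 0.23822806 -0.03040219  0.29648523] 15.95
```

View pics/g.png

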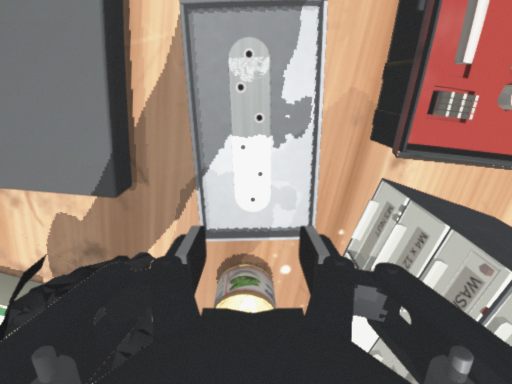

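The plate lies flat at (250,125), inside the tray walls (columns 195–320, rows 5–235). The gripper is clear.

```bash
python3 -c "
from rig import manip
print(manip.close_job())"
```

```text
the job is handed in; nothing more can be done
None
```

The longer plate lies flat inside the grey tray, the shorter one was left on the slab, and I handed the job in at about 16 s with the gripper clear.

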